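Present a tube carrier to the bench code reader

TASK

Switch the code reader on by throwing its hinged handle over fully to the other side, then pick up the tube carrier by its overhead handle and lift it over the row of sample jars. Hold it upright about a centimetre above the reader's dark glass, centred and with its long side along the reader's long side, so that all the codes under its tubes can be read, and finish there, still holding it steady. The carrier must never touch the reader, and the jars and the low rack without a handle must be left undisturbed.

Things in the scene. Friction and masses are not known exactly. Their poses are not given: they have to be found in the camera images.
- reader: fixed code reader: flat grey box 240 mm long (its x), 120 mm wide (its y), 45 mm tall, on the bench on one side of the jar row (left or right varies). Its origin is on the bench straight below the centre of the glass; the box runs from x = -90 to x = +150 mm. z up. The handle stands at the +x end, the glass lies at the other
- reader_glass (a point): centre of the reader's dark glass window, on its upper face, 46 mm above the bench; the glass is 130 mm (reader x) by 80 mm (reader y), level and 1 mm proud of the box
- switch_bar (a point): centre of the handle's black cross bar, 16 mm thick, 46 mm long (along reader y), on a steel arm 16 mm wide that turns about a line along reader y at reader x = 118, z = 55 mm; arm length 65 mm. Off: leans to the glass, bar at reader x = 84, z = 110 mm. On: leans away, bar at x = 152, z = 110; midway z = 120. The arm stands between two blocks (x 93 to 143 mm) 57 mm high
- switch (a joint): angle of the reader's handle in rad: 0 = off (leaning towards the glass), 1.1 = fully on (leaning away); the heavy bar falls over past the centre (0.55) and rests at either end; about 1 N at the bar moves it
- carrier: tube carrier to be lifted: yellow rack 110 mm long (x) by 60 mm wide (y) with 8 black-capped tubes in 2 rows of 4 and a handle bar overhead; loose, 0.2 to 0.4 kg. Origin: centre of its flat underside, z up. Cap tops at z = 77 mm. It stands on the bench on the other side of the jar row from the reader; it may be presented either end first
- carrier_handle (a point): centre of the carrier's handle bar, 115 mm above the carrier's underside and above its middle: bar 12 mm thick (carrier y), 14 mm tall, 110 mm long (carrier x), carried at each end by an upright 8 mm thick; 94 mm is free between the uprights, and 31 mm below the bar down to the caps
- tray: fixed white tray 290 mm long (x) by 90 mm wide (y), floor 8 mm and rim 16 mm above the bench, that holds the jar row along its x axis. Origin: centre of its underside. It lies between the carrier and the reader
- jar0: closed sample jar, upright cylinder 64 mm in diameter and 104 mm tall, with a screw cap; loose, 0.28 kg, one of three standing in a row along the tray 88 mm apart (top about 112 mm above the bench). Origin: centre of its underside, z up. Leave it alone
- jar1: closed sample jar, upright cylinder 64 mm in diameter and 104 mm tall, with a screw cap; loose, 0.28 kg, one of three standing in a row along the tray 88 mm apart (top about 112 mm above the bench). Origin: centre of its underside, z up. Leave it alone
- jar2: closed sample jar, upright cylinder 64 mm in diameter and 104 mm tall, with a screw cap; loose, 0.28 kg, one of three standing in a row along the tray 88 mm apart (top about 112 mm above the bench). Origin: centre of its underside, z up. Leave it alone
- low_rack: second yellow rack with 8 tubes, 110 x 60 mm and 77 mm tall, without a handle, standing beyond the tray's far end. Origin: centre of its underside. Leave it alone
Things that resemble listed ones, but are neither listed nor needed, are in the scene too. What is shaped like the carrier but purple or turquoise is not meant.

How it is judged:
On the way, in this order (a step that is already met when the one before it is completed fails the run):
1. the reader's handle is thrown fully to on (value of joint switch above 0.95 rad), for 0.2 s.
2. the carrier is lifted over the jar row (its underside more than 110 mm above the bench, above the tray) (height (world z) of carrier above 0.11 m and y of carrier in the frame of tray between -0.06 and 0.06 m and x of carrier in the frame of tray between -0.15 and 0.15 m), for 0.04 s.
At the end, for the whole second after the job is handed in: Handle on (above 0.95 rad); carrier held by the fingers, underside 3 to 20 mm above the glass, within 12 mm of its centre, long axis within 0.12 rad of the reader's (either way round), within 0.1 rad of upright, still (under 0.02 m/s, 0.15 rad/s), touching no reader, tray, jar or rack (value of joint switch above 0.95 rad and horizontal distance between carrier and reader_glass below 0.012 m and z of carrier in the frame of reader_glass between 0.003 and 0.02 m and angle between the x axis of carrier and the x axis of reader, either way round below 0.12 rad and angle between carrier's own z axis and vertical below 0.1 rad and linear speed of carrier below 0.02 m/s and angular speed of carrier below 0.15 rad/s and contact force between carrier and the fingers above 1 N and contact force between carrier and reader below 0.05 N and contact force between carrier and tray below 0.05 N and contact force between carrier and jar0 below 0.05 N and contact force between carrier and jar1 below 0.05 N and contact force between carrier and jar2 below 0.05 N and contact force between carrier and low_rack below 0.05 N); the arm keeps its last pose, push and grip.
It fails at once if the carrier touches the reader (contact force between carrier and reader above 0.5 N).
It fails at once if a jar is disturbed (moved over 15 mm or tipped over 0.2 rad) (distance of any of jar0, jar1, jar2 from where it was at the start of the episode above 0.015 m or angle between any of jar0, jar1, jar2's own z axis and vertical above 0.2 rad).
It fails at once if the low rack is disturbed (moved over 15 mm or tipped over 0.2 rad) (distance of low_rack from where it was at the start of the episode above 0.015 m or angle between low_rack's own z axis and vertical above 0.2 rad).
It also fails if it takes over 56 s, if anything falls off the work surface, if the arm or the gripper's body presses on something with over 40 N, if the wrist force passes 120 N, or if a joint passes its speed limit or range.

ROBOT

A 6-joint arm with a two-finger parallel gripper is mounted at the origin on the work surface. World frame = base frame: x ahead of the robot, y to its left, z up, the work surface at z = 0. Lengths are in m, angles in rad, forces in N, time in s.
With the tool pointing down it reaches from about 0.275 to 0.975 m from the base axis. Payload 8.4 kg.
Tool frame: the origin (TCP) lies midway between the tips of the shut fingers; the grasp point (between the pads) lies 19 mm behind it (robot.grip_depth is the distance from the TCP to the grasp point, in m); z points along the fingers, y is the direction in which the jaws open and shut (so a half turn about z gives the same grasp; the last joint's range is limited). The gripper opens to 92 mm and grips with 3 to 60 N. Pads are 20 mm wide; open, the fingers measure 128 mm over their backs; the gripper's body (75 mm by 189 mm) begins 69 mm behind the grasp point.
Start: joints at [-1.191, 0.353, 1.633, -0, 1.155, -0.002], TCP at [0.233, -0.58, 0.215] pointing down, gripper open.
Joint ranges: [-2.63, 2.63], [-0.92, 2.1], [0.06, 2.66], [-1.3, 4.44], [0, 2.69], [-3.02, 3.02]. Speed limits (rad/s): [2.22, 2.22, 2.79, 3.14, 3.14, 3.14].

INTERFACE

Orientations are given as a 3x3 rotation matrix whose columns are the frame's x, y, z axes.
In Python, from bench import robot, cams, order gives the robot as it stands.
- The arm moves only by the tool send_rows, never from a script. Its argument "deltas" is a list of rows, each an object of numbers: "x", "y", "z": the shift along the world's x, y, z in cm; "spin": the turn about the world's z in degrees; "hand": the closure, from 0 (fully open) to 1 (shut). In form: [{"x": .., "y": .., "z": .., "spin": .., "hand": ..}, ...]. A call has exactly 8 rows; each row is the pose to reach, as a shift and turn from the pose measured when the call began; what a row does not reach only later rows make up. A row lasts 1/10 s, in which the tool goes at most 50 mm and 8.59 degrees, less where a joint would pass 70% of its speed; a pose out of reach is approached as far as the arm can. A call with a gripper value outside its range is refused whole. The fingers move at their own pace and stop on an object; "force" is the grip in N (left out, the last holds). Time passes only in rows, so rows that repeat a pose let the fingers close, or fill a call up. It gives the time, the measured TCP pose, the force and the opening at its end, in the units of the state.
- robot.get_obs(): the state, without advancing time (a new reading comes with each control period).
- cams.read_camera(name): name is "scene" or "top" or "wrist"; returns the picture (420x560x3 uint8, red, green, blue); there is no depth.
- cams.camera_info(name): a dict with "vertical_fov" (degrees; the focal length in pixels is half the picture's height over the tangent of half this angle, whatever the lens; pixels are square), "cx", "cy" (the principal point, pixels), "k1" (the pictures are not rectified: a ray, as slopes to the right and down, at radius r is drawn at 1 + k1 r^2 times it, then the intrinsics apply), "R" (3x3) and "t" (3): a world point X has camera coordinates R X + t; the wrist camera has in their place "hand_eye" (4x4, takes a point from camera to tool coordinates, whose origin is the TCP and whose axes are the flange's). Camera axes: x right, y down, z forward; pixel columns grow to the right and rows downward; lengths in m; the calibration is good to about 2 mm. A picture is of the moment at which its call begins: read the wrist's pose just before it. camera_info takes no time and is no camera call.
- order.finish_job(): hands the job in, once; it reports no verdict.
The state is a dict: "clock": time; "qpos": joint angles; "joint_velocities": joint speeds; "joint_torque": joint torques, N m; "tcp_pos": TCP position; "eef_rot": TCP orientation; "ft_force": force on the tool from outside, world axes, zero at the start; "wrist_torque": the same for the moment, N m; "grip_width": finger opening in m.
Only numpy, scipy, OpenCV 4.12 (cv2) and the standard library are available. Lean on these libraries where they do the work, as an engineer would, in place of code of your own. Each camera call takes 0.05 s, during which the arm holds its last target. There are 200 camera calls.

## Working session

There is one attempt and no reset: what is moved stays moved. The work goes in short steps, Python scripts to look and compute and a tool call to move; the robot and the scene stay as the last step left them, time stands still between calls to the robot, and variables do not carry over. Pictures are saved under pics/ and viewed, about 8 in all and at most 12, crops included, and the job is handed in when it is done.

Besides the shell and the picture viewer there is one more tool, called after "Request:" as a command line: name --argument value ..., lists and objects as JSON in quotes. send_rows: Moves the arm, as the interface text tells. Its arguments: {"type":"object","properties":{"deltas":{"type":"array"},"force":{"type":"number"}},"required":["deltas"]}

```bash
mkdir -p pics; cat > h.py <<'E'
import numpy as np, cv2
from bench import robot, cams, order
def K(i):
    f=210/np.tan(np.radians(i["vertical_fov"])/2); return f
def ext(i,obs=None):
    if "R" in i: return np.array(i["R"]),np.array(i["t"])
    H=np.array(i["hand_eye"]); T=np.eye(4); T[:3,:3]=obs["eef_rot"]; T[:3,3]=obs["tcp_pos"]
    M=np.linalg.inv(T@H); return M[:3,:3],M[:3,3]
def cam(name,obs=None):
    i=cams.camera_info(name); f=K(i); R,t=ext(i,obs)
    return np.array([[f,0,i["cx"]],[0,f,i["cy"]],[0,0,1.]]),np.array([i["k1"],0,0,0.]),R,t
def proj(c,X):
    k,d,R,t=c; return cv2.projectPoints(np.array(X,float).reshape(-1,1,3),cv2.Rodrigues(R)[0],t,k,d)[0].reshape(-1,2)
def onz(c,uv,z):
    k,d,R,t=c; n=cv2.undistortPoints(np.array(uv,float).reshape(-1,1,2),k,d).reshape(-1,2)
    D=np.c_[n,np.ones(len(n))]@R; C=-R.T@t; z=np.broadcast_to(z,len(n))
    return C+D*((z-C[2])/D[:,2])[:,None]
def shot(name):
    o=robot.get_obs(); p=cams.read_camera(name); cv2.imwrite(f"pics/{name}_{o['clock']:.2f}.png",p[:,:,::-1]); print(f"pics/{name}_{o['clock']:.2f}.png"); return o,p
E
python3 - <<'E'
from h import *
import shutil
for n in("top","scene"):
    o,p=shot(n); cv2.imwrite(f"pics/a_{n}.png",p[:,:,::-1]); c=cam(n); print(n,-c[2].T@c[3],c[2][2],c[0][0,0],c[1][0])
E
```

```text
pics/top_0.00.png
top [0.48499495 0.06247287 1.05918742] [ 0.03718726 -0.02993423 -0.99885987] 453.04053681027415 -0.08193691238038685
pics/scene_0.05.png
scene [1.1389096  0.52548238 0.58076656] [-0.66757971 -0.51416383 -0.5384913 ] 419.9224511891035 3.925479576508997e-05
```

View pics/a_top.png

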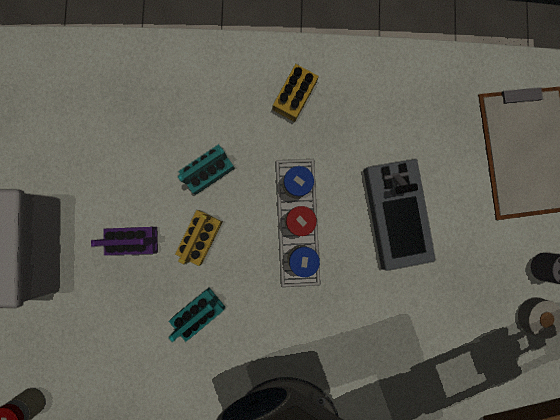

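View pics/a_scene.png

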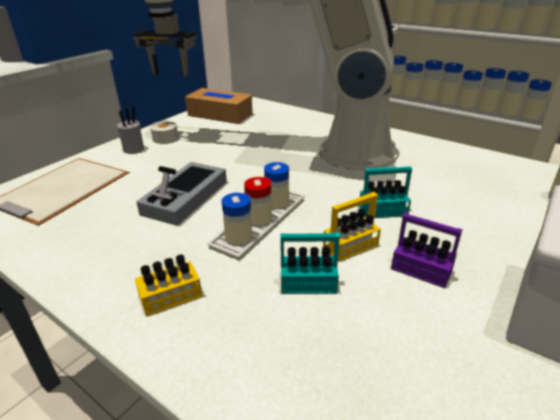

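The top view (up = +x, right = −y) shows these candidates:
- Yellow rack with overhead handle at (198,238). This is the carrier.
- Yellow rack without a handle at (295,92). This is low_rack.
- Turquoise decoys at (206,169) and (197,315), and a purple one at (125,241).

The reader glass is at (405,227), with its switch near (400,180). The jars are at (298,182), (300,221) and (303,262). The scene view agrees: yellow carrier with handle at (353,225). Next I'll check close crops.

```bash
python3 - <<'E'
import cv2
p=cv2.imread("pics/a_top.png")
a=cv2.resize(p[200:280,160:240],(400,400),interpolation=cv2.INTER_CUBIC)
b=cv2.resize(p[150:275,355:440],(408,600),interpolation=cv2.INTER_CUBIC)
import numpy as np
o=np.zeros((600,800,3),np.uint8); o[:400,:400]=a; o[:,400:]=b[:,:400]
cv2.imwrite("pics/crop1.png",o)
E
```

```text
(no output)
```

View pics/crop1.png

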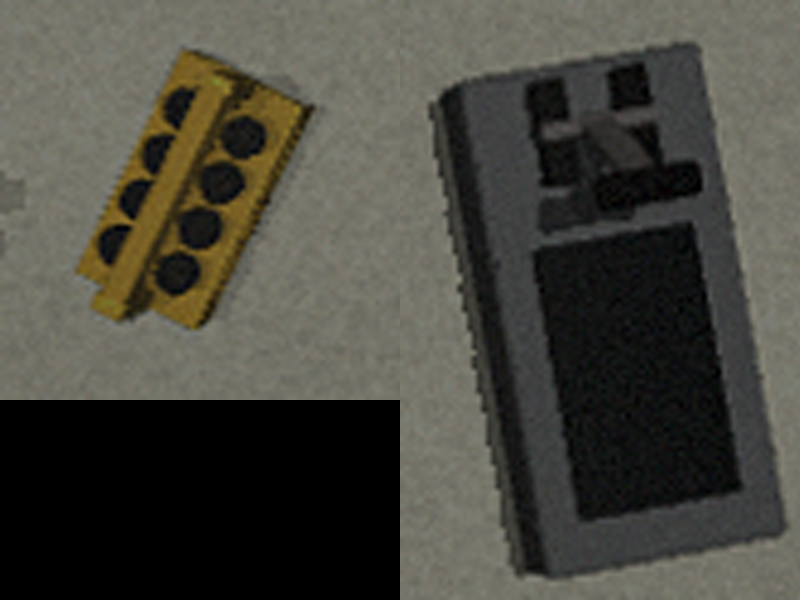

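The left crop confirms the yellow carrier, with its bar running from (220,80) to (110,311). The right crop shows the glass corners at (535,252), (693,226), (741,488) and (581,520). The black switch bar is at (650,186), leaning towards the glass, so it is off.

```bash
python3 - <<'E'
from h import *
np.set_printoptions(precision=4,suppress=True)
c=cam("top")
g=np.array([[535,252],[693,226],[741,488],[581,520.]]); g=(g-[400,0])/4.8+[355,150]-.4
G=onz(c,g,.046); print(G, [np.linalg.norm(G[i]-G[(i+1)%4]) for i in range(4)]); ctr=G.mean(0)
xa=(G[0]+G[1]-G[2]-G[3]); th=np.arctan2(xa[1],xa[0]); print("glass",ctr,"yaw",np.degrees(th))
b=onz(c,(np.array([[650,186]])-[400,0])/4.8+[355,150]-.4,.118); 
X=np.array([np.cos(th),np.sin(th),0]);print("bar",b,"pred",ctr+X*.084, "on",ctr+X*.152)
h=np.array([[220,80],[110,311.]])/5+[160,200]-.4
H=onz(c,h,.122); d=H[0]-H[1]; print("handle",H,np.linalg.norm(d),H.mean(0),np.degrees(np.arctan2(d[1],d[0])))
J=onz(c,[[299,182],[301,221],[304,262]],.112); print(J)
print("rack",onz(c,[[297,92]],.06), "tray",onz(c,[[277,161],[313,160],[319,284],[283,287]],.016))
o=robot.get_obs(); print(o["tcp_pos"],o["eef_rot"],o["grip_width"],o["clock"])
E
```

```text
[[ 0.5403 -0.2035  0.046 ]
 [ 0.555  -0.2796  0.046 ]
 [ 0.4314 -0.3054  0.046 ]
 [ 0.4146 -0.2284  0.046 ]] [np.float64(0.07752441043751929), np.float64(0.12627843951851528), np.float64(0.07884901897403813), np.float64(0.128118821542515)]
glass [ 0.4853 -0.2542  0.046 ] yaw 11.518105463477537
bar [[ 0.5671 -0.2355  0.118 ]] pred [ 0.5676 -0.2374  0.046 ] on [ 0.6342 -0.2239  0.046 ]
handle [[0.4967 0.1887 0.122 ]
 [0.4003 0.2308 0.122 ]] 0.1052452662382841 [0.4485 0.2097 0.122 ] -23.585847310005484
[[ 0.5734 -0.0072  0.112 ]
 [ 0.4916 -0.0137  0.112 ]
 [ 0.4062 -0.0224  0.112 ]]
rack [[ 0.7808 -0.0011  0.06  ]] tray [[ 0.6295  0.0381  0.016 ]
 [ 0.6347 -0.0454  0.016 ]
 [ 0.3484 -0.0671  0.016 ]
 [ 0.3395  0.0157  0.016 ]]
[ 0.2327 -0.5796  0.214 ] [[ 0.928   0.3726 -0.0005]
 [ 0.3726 -0.928   0.0012]
 [ 0.     -0.0012 -1.    ]] 0.09186103616837757 0.1
```

Request:
send_rows --deltas '[{"x": 3,"y": 3.4,"z": 0,"spin": -2,"hand": 0.5},{"x": 6,"y": 6.8,"z": 0,"spin": -4,"hand": 1},{"x": 9.4,"y": 10.6,"z": 0,"spin": -6,"hand": 1},{"x": 12.8,"y": 14.5,"z": 0,"spin": -8,"hand": 1},{"x": 16.2,"y": 18.4,"z": 0,"spin": -10,"hand": 1},{"x": 19.6,"y": 22.3,"z": 0,"spin": -10.4,"hand": 1},{"x": 23,"y": 26.2,"z": 0,"spin": -10.4,"hand": 1},{"x": 26,"y": 29.8,"z": 0,"spin": -10.4,"hand": 1}]' --force 20

```text
clock: 0.9
tcp_pos: [0.4906, -0.2835, 0.2138]
eef_rot: [[0.98, 0.199, -0.0], [0.199, -0.98, 0.001], [-0.0, -0.001, -1.0]]
ft_force: [0.6, -0.4, -0.2]
grip_width: 0.0298
```

Request:
send_rows --deltas '[{"x": 2,"y": 2.2,"z": -1,"spin": 0,"hand": 1},{"x": 3.2,"y": 3.6,"z": -3,"spin": 0,"hand": 1},{"x": 3.2,"y": 3.7,"z": -5.5,"spin": 0,"hand": 1},{"x": 3.2,"y": 3.7,"z": -8,"spin": 0,"hand": 1},{"x": 3.2,"y": 3.7,"z": -10,"spin": 0,"hand": 1},{"x": 3.2,"y": 3.7,"z": -11.4,"spin": 0,"hand": 1},{"x": 3.2,"y": 3.7,"z": -11.4,"spin": 0,"hand": 1},{"x": 3.2,"y": 3.7,"z": -11.4,"spin": 0,"hand": 1}]'

```text
clock: 1.7
tcp_pos: [0.5227, -0.2466, 0.1001]
eef_rot: [[0.98, 0.199, -0.0], [0.199, -0.98, 0.001], [-0.0, -0.001, -1.0]]
ft_force: [0.3, 0.1, -0.1]
grip_width: 0.0005
```

Request:
send_rows --deltas '[{"x": 1.2,"y": 0.25,"z": 0,"spin": 0,"hand": 1},{"x": 2.4,"y": 0.5,"z": 0,"spin": 0,"hand": 1},{"x": 3.6,"y": 0.75,"z": 0,"spin": 0,"hand": 1},{"x": 4.8,"y": 1.0,"z": 0,"spin": 0,"hand": 1},{"x": 6.0,"y": 1.2,"z": 0,"spin": 0,"hand": 1},{"x": 7.2,"y": 1.45,"z": 0,"spin": 0,"hand": 1},{"x": 8.3,"y": 1.7,"z": 0,"spin": 0,"hand": 1},{"x": 9.3,"y": 1.9,"z": 0,"spin": 0,"hand": 1}]'

```text
clock: 2.5
tcp_pos: [0.6164, -0.2273, 0.0999]
eef_rot: [[0.98, 0.199, -0.001], [0.199, -0.98, 0.001], [-0.001, -0.002, -1.0]]
ft_force: [-15.2, -3.9, 0.4]
grip_width: 0.0005
```

Request:
send_rows --deltas '[{"x": 0,"y": 0,"z": 0,"spin": 0,"hand": 1},{"x": 0,"y": 0,"z": 0,"spin": 0,"hand": 1},{"x": -1,"y": -0.2,"z": 0,"spin": 0,"hand": 1},{"x": -2,"y": -0.4,"z": 1,"spin": 0,"hand": 1},{"x": -3,"y": -0.6,"z": 4,"spin": 0,"hand": 0.5},{"x": -4,"y": 0,"z": 8,"spin": 0,"hand": 0},{"x": -5,"y": 2,"z": 12,"spin": 0,"hand": 0},{"x": -6,"y": 5,"z": 15,"spin": 0,"hand": 0}]'

```text
clock: 3.3
tcp_pos: [0.556, -0.1781, 0.2532]
eef_rot: [[0.98, 0.197, 0.002], [0.197, -0.98, 0.0], [0.002, 0.0, -1.0]]
ft_force: [-0.3, 1.1, 0.4]
grip_width: 0.0302
```

```bash
python3 - <<'E'
from h import *
o,p=shot("scene"); print(o["tcp_pos"],o["ft_force"],o["clock"])
q,t=shot("top")
r=np.zeros((420,800,3),np.uint8)
r[:,:400]=cv2.resize(p[130:235,120:220],(400,420)); r[:,400:]=cv2.resize(t[150:255,355:455],(400,420))
cv2.imwrite("pics/sw.png",r[:,:,::-1])
E
```

```text
pics/scene_3.30.png
[ 0.55604627 -0.17807197  0.25315382] [-0.3117653   1.11381357  0.35952267] 3.3
pics/top_3.35.png
```

View pics/sw.png

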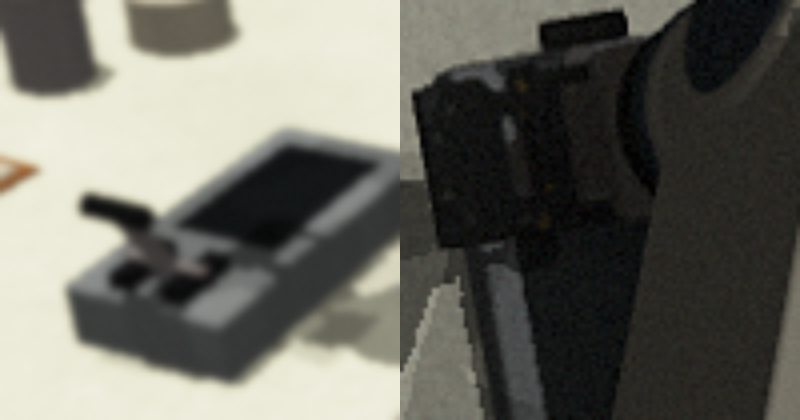

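```bash
python3 - <<'E'
from h import *
print(onz(cam("top"),[[355+185/4,150+30/4]],.118), proj(cam("scene"),[[.6342,-.2239,.110]]))
E
```

```text
[[ 0.6322721  -0.22275291  0.118     ]] [[149.46111263 181.35335269]]
```

The switch is on: the bar measures (0.632,−0.223) against an expected (0.634,−0.224). Moving above the carrier.

Request:
send_rows --deltas '[{"x": -1,"y": 3.5,"z": 0,"spin": -4,"hand": 0},{"x": -2.2,"y": 8,"z": 0,"spin": -9,"hand": 0},{"x": -3.4,"y": 12.5,"z": 0,"spin": -14,"hand": 0},{"x": -4.7,"y": 17,"z": 0,"spin": -19,"hand": 0},{"x": -6,"y": 21.5,"z": 0,"spin": -24,"hand": 0},{"x": -7.2,"y": 26,"z": 0,"spin": -29,"hand": 0},{"x": -8.5,"y": 30.5,"z": 0,"spin": -33,"hand": 0},{"x": -9.5,"y": 34.5,"z": 0,"spin": -35,"hand": 0}]'

```text
clock: 4.2
tcp_pos: [0.461, 0.1704, 0.2551]
eef_rot: [[0.916, -0.401, 0.005], [-0.401, -0.916, -0.003], [0.006, 0.001, -1.0]]
ft_force: [1.7, -0.1, -0.6]
grip_width: 0.0919
```

Request:
send_rows --deltas '[{"x": -0.6,"y": 3,"z": -1,"spin": 0,"hand": 0},{"x": -1.2,"y": 4.3,"z": -3,"spin": 0,"hand": 0},{"x": -1.2,"y": 4.3,"z": -5,"spin": 0,"hand": 0},{"x": -1.2,"y": 4.3,"z": -6,"spin": 0,"hand": 0},{"x": -1.2,"y": 4.3,"z": -6,"spin": 0,"hand": 0},{"x": -1.2,"y": 4.3,"z": -6,"spin": 0,"hand": 0},{"x": -1.2,"y": 4.3,"z": -6,"spin": 0,"hand": 0},{"x": -1.2,"y": 4.3,"z": -6,"spin": 0,"hand": 0}]'

```text
clock: 5.0
tcp_pos: [0.4496, 0.2133, 0.1959]
eef_rot: [[0.916, -0.401, 0.006], [-0.401, -0.916, -0.003], [0.007, 0.0, -1.0]]
ft_force: [0.6, -0.3, 0.8]
grip_width: 0.0918
```

```bash
python3 - <<'E'
from h import *
o,p=shot("wrist"); print(o["tcp_pos"],o["eef_rot"][:,0],o["ft_force"])
c=cam("wrist",o); print(proj(c,[[.4967,.1887,.122],[.4003,.2308,.122]]))
cv2.imwrite("pics/w1.png",p[:,:,::-1])
E
```

```text
pics/wrist_5.00.png
[0.44957418 0.21327281 0.19589865] [ 0.91600673 -0.40110554  0.00678346] [ 0.57741686 -0.30292773  0.81682184]
[[280.02829363 156.2913578 ]
 [279.72334997 275.38310144]]
```

View pics/w1.png

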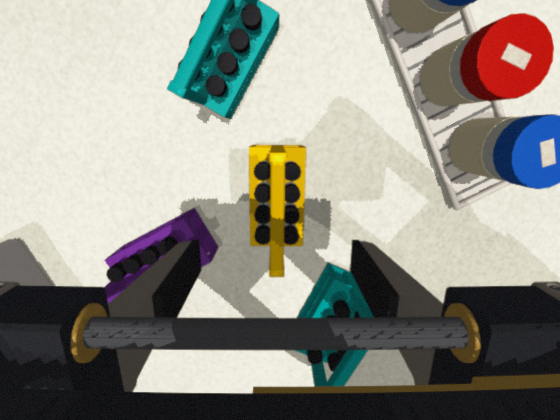

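The wrist view shows the yellow handle bar from (277.5,153) to (277.5,274), within 3 px of the prediction. The decoy at (335,325) is close to the gripper, so I'll refine the grasp point and check clearance.

```bash
python3 - <<'E'
from h import *
o=robot.get_obs();c=cam("wrist",o)
H=onz(c,[[277.5,153],[277.5,274]],.122);d=H[0]-H[1];print(H,np.linalg.norm(d),H.mean(0),np.degrees(np.arctan2(d[1],d[0])))
print("decoy", onz(cam("top"),[[225,300],[215,290],[172,338],[210,293]],[.05,.05,.122,.122]), "purple",onz(cam("top"),[[158,228],[158,250]],.05))
m=H.mean(0)
for s in(1,-1): print("finger",m+s*.064*o["eef_rot"][:,1])
E
```

```text
[[0.49982751 0.18957615 0.122     ]
 [0.40229872 0.23210321 0.122     ]] 0.10639743921199402 [0.45106311 0.21083968 0.122     ] -23.559426397695884
decoy [[0.31207223 0.1449768  0.05      ]
 [0.33358166 0.16776956 0.05      ]
 [0.24277403 0.24592138 0.122     ]
 [0.33791577 0.17034836 0.122     ]] purple [[0.46696638 0.29880868 0.05      ]
 [0.41820672 0.29705948 0.05      ]]
finger [0.42540167 0.15220957 0.12201537]
finger [0.47672456 0.26946979 0.12198463]
```

Request:
send_rows --deltas '[{"x": 0.05,"y": -0.25,"z": -0.5,"spin": 0,"hand": 0.4},{"x": 0.05,"y": -0.25,"z": -1,"spin": 0,"hand": 0.4},{"x": 0.05,"y": -0.25,"z": -2,"spin": 0,"hand": 0.4},{"x": 0.05,"y": -0.25,"z": -4,"spin": 0,"hand": 0.4},{"x": 0.05,"y": -0.25,"z": -6,"spin": 0,"hand": 0.4},{"x": 0.05,"y": -0.25,"z": -8,"spin": 0,"hand": 0.4},{"x": 0.05,"y": -0.25,"z": -9.5,"spin": 0,"hand": 0.4},{"x": 0.05,"y": -0.25,"z": -10,"spin": 0,"hand": 0.4}]'

```text
clock: 5.85
tcp_pos: [0.4487, 0.2103, 0.0937]
eef_rot: [[0.916, -0.401, 0.003], [-0.401, -0.916, -0.004], [0.005, 0.003, -1.0]]
ft_force: [-0.0, -0.4, 1.2]
grip_width: 0.055
```

Request:
send_rows --deltas '[{"x": 0,"y": 0,"z": 0,"spin": 0,"hand": 0.5},{"x": 0,"y": 0,"z": 0,"spin": 0,"hand": 0.6},{"x": 0,"y": 0,"z": 0,"spin": 0,"hand": 0.7},{"x": 0,"y": 0,"z": 0,"spin": 0,"hand": 0.8},{"x": 0,"y": 0,"z": 0,"spin": 0,"hand": 0.9},{"x": 0,"y": 0,"z": 0,"spin": 0,"hand": 1},{"x": 0,"y": 0,"z": 0,"spin": 0,"hand": 1},{"x": 0,"y": 0,"z": 0,"spin": 0,"hand": 1}]' --force 40

```text
clock: 6.65
tcp_pos: [0.4489, 0.2104, 0.0939]
eef_rot: [[0.916, -0.401, 0.004], [-0.401, -0.916, -0.004], [0.005, 0.002, -1.0]]
ft_force: [-0.7, 1.1, 2.6]
grip_width: 0.0117
```

Request:
send_rows --deltas '[{"x": 0,"y": 0,"z": 0.5,"spin": 0,"hand": 1},{"x": 0,"y": 0,"z": 1.5,"spin": 0,"hand": 1},{"x": 0,"y": 0,"z": 3,"spin": 0,"hand": 1},{"x": 0,"y": 0,"z": 5.5,"spin": 0,"hand": 1},{"x": 0,"y": 0,"z": 8.5,"spin": 0,"hand": 1},{"x": 0,"y": 0,"z": 11.5,"spin": 0,"hand": 1},{"x": 0,"y": 0,"z": 14,"spin": 0,"hand": 1},{"x": 0,"y": 0,"z": 16,"spin": 0,"hand": 1}]'

```text
clock: 7.45
tcp_pos: [0.449, 0.2104, 0.2563]
eef_rot: [[0.916, -0.401, 0.005], [-0.401, -0.916, -0.003], [0.006, 0.001, -1.0]]
ft_force: [0.7, 0.4, -2.4]
grip_width: 0.0117
```

Request:
send_rows --deltas '[{"x": 0,"y": 0,"z": 1,"spin": 0,"hand": 1},{"x": 0,"y": 0,"z": 1.5,"spin": 0,"hand": 1},{"x": 0,"y": -0.5,"z": 1.5,"spin": 1,"hand": 1},{"x": 0,"y": -1.5,"z": 1.5,"spin": 2,"hand": 1},{"x": 0.2,"y": -3,"z": 1.5,"spin": 4,"hand": 1},{"x": 0.4,"y": -5,"z": 1.5,"spin": 6,"hand": 1},{"x": 0.6,"y": -7.5,"z": 1.5,"spin": 8,"hand": 1},{"x": 0.8,"y": -10,"z": 1.5,"spin": 10,"hand": 1}]'

```text
clock: 8.25
tcp_pos: [0.4561, 0.1092, 0.2698]
eef_rot: [[0.972, -0.233, 0.003], [-0.233, -0.972, -0.003], [0.004, 0.002, -1.0]]
ft_force: [0.1, -0.3, -2.3]
grip_width: 0.0115
```

Request:
send_rows --deltas '[{"x": 0.3,"y": -2.5,"z": 0,"spin": 2,"hand": 1},{"x": 0.6,"y": -5.5,"z": 0,"spin": 5,"hand": 1},{"x": 0.9,"y": -8.5,"z": 0,"spin": 8,"hand": 1},{"x": 1.2,"y": -11.5,"z": 0,"spin": 11,"hand": 1},{"x": 1.5,"y": -14.5,"z": 0,"spin": 14,"hand": 1},{"x": 1.8,"y": -17.5,"z": 0,"spin": 17,"hand": 1},{"x": 2.1,"y": -20.5,"z": 0,"spin": 20,"hand": 1},{"x": 2.4,"y": -23.5,"z": 0,"spin": 22,"hand": 1}]'

```text
clock: 9.05
tcp_pos: [0.4791, -0.1272, 0.2685]
eef_rot: [[0.989, 0.151, 0.002], [0.151, -0.989, -0.001], [0.002, 0.001, -1.0]]
ft_force: [0.5, 0.2, -1.2]
grip_width: 0.0113
```

Request:
send_rows --deltas '[{"x": 0.1,"y": -2.5,"z": 0,"spin": 1,"hand": 1},{"x": 0.2,"y": -5,"z": 0,"spin": 2,"hand": 1},{"x": 0.3,"y": -7.5,"z": 0,"spin": 3,"hand": 1},{"x": 0.4,"y": -9.5,"z": 0,"spin": 3,"hand": 1},{"x": 0.5,"y": -11,"z": 0,"spin": 3,"hand": 1},{"x": 0.5,"y": -12,"z": 0,"spin": 3,"hand": 1},{"x": 0.5,"y": -12.5,"z": 0,"spin": 3,"hand": 1},{"x": 0.5,"y": -12.6,"z": 0,"spin": 3,"hand": 1}]'

```text
clock: 9.85
tcp_pos: [0.4839, -0.2532, 0.2681]
eef_rot: [[0.979, 0.202, 0.001], [0.202, -0.979, -0.001], [0.001, 0.001, -1.0]]
ft_force: [0.5, -0.7, -1.7]
grip_width: 0.0116
```

```bash
python3 - <<'E'
from h import *
o,p=shot("wrist"); print(o["tcp_pos"],o["eef_rot"],o["ft_force"])
q,t=shot("scene")
r=np.zeros((600,800,3),np.uint8); r[:300,:400]=cv2.resize(p,(400,300)); r[:300,400:]=cv2.resize(t,(400,300))
r[300:,:400]=cv2.resize(p[120:330,140:420],(400,300)); r[300:,400:]=cv2.resize(t[60:240,100:340],(400,300))
cv2.imwrite("pics/ov.png",r[:,:,::-1])
E
```

```text
pics/wrist_9.85.png
[ 0.48392969 -0.25319594  0.26813341] [[ 9.79308985e-01  2.02366530e-01  1.30356202e-03]
 [ 2.02367482e-01 -9.79309444e-01 -6.44204567e-04]
 [ 1.14622515e-03  8.94673884e-04 -9.99998943e-01]] [ 0.54157498 -0.72269564 -1.71207362]
pics/scene_9.90.png
```

View pics/ov.png

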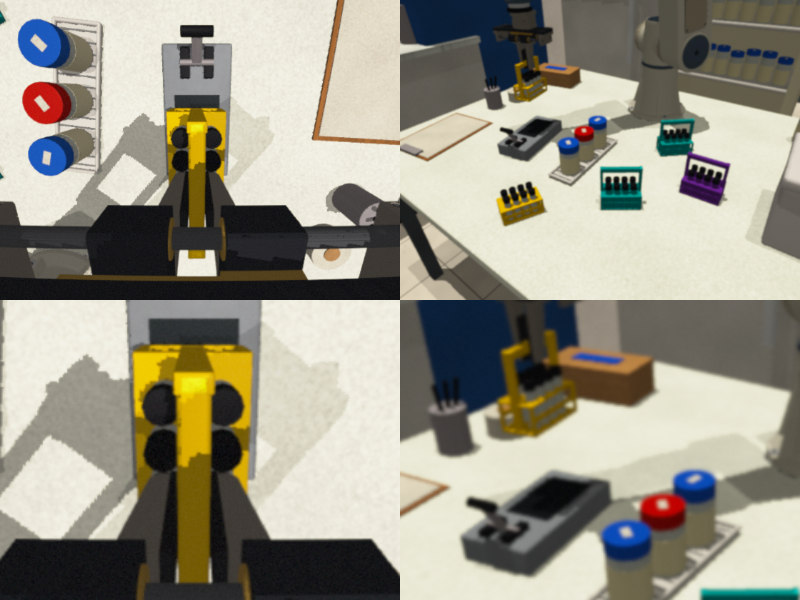

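The overview shows the switch still on, with the bar pointing away from the glass, and the carrier held upright over the reader. The jars and low rack are unmoved. I'll check alignment from the wrist picture, using the reader's far end corners (227,62) and (323,62) and the carrier bar's front end (276,172).

```bash
python3 - <<'E'
from h import *
import glob
o=robot.get_obs(); c=cam("wrist",o); 
g=np.array([.4853,-.2542,0]);th=np.radians(11.5);X=np.array([np.cos(th),np.sin(th),0]);Y=np.array([-X[1],X[0],0])
f=lambda P:[( (p-g)@X*1e3,(p-g)@Y*1e3) for p in P]
print("reader corners",np.round(f(onz(c,[[227,62],[323,62]],.045)),1))
print("switch bar",np.round(f(onz(c,[[252,37],[299,37]],.118)),1))
z=o["tcp_pos"][2]+.122-.0939
print("bar front",np.round(f(onz(c,[[276.3,172]],z)),1),"caps",np.round(f(onz(c,[[250,193],[301,193]],z-.045)),1),"body edge front corners",np.round(f(onz(c,[[234,154],[316,154]],z-.122+.05)),1))
p=cv2.imread("pics/wrist_9.85.png"); cv2.imwrite("pics/wcrop.png",cv2.resize(p[30:260,200:350],(521,800))[:600])
E
```

```text
reader corners [[150.3  59.8]
 [150.7 -55.6]]
switch bar [[158.7  24.3]
 [158.8 -20.9]]
bar front [[53.9  1.5]] caps [[ 34.   17.9]
 [ 34.1 -14.5]] body edge front corners [[ 56.1  30.8]
 [ 56.3 -26.8]]
```

View pics/wcrop.png

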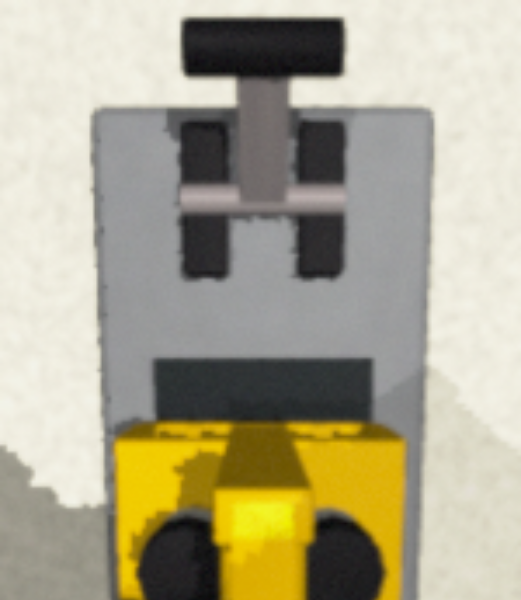

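The reader corners, glass and carrier agree to about 1 mm in x and y. Descending until the underside is about 57 mm up, i.e. TCP z ≈ 0.151.

Request:
send_rows --deltas '[{"x": 0,"y": 0,"z": -0.5,"spin": 0,"hand": 1},{"x": 0,"y": 0,"z": -1.5,"spin": 0,"hand": 1},{"x": 0,"y": 0,"z": -3,"spin": 0,"hand": 1},{"x": 0,"y": 0,"z": -4.5,"spin": 0,"hand": 1},{"x": 0,"y": 0,"z": -6,"spin": 0,"hand": 1},{"x": 0,"y": 0,"z": -7.5,"spin": 0,"hand": 1},{"x": 0,"y": 0,"z": -8.5,"spin": 0,"hand": 1},{"x": 0,"y": 0,"z": -9,"spin": 0,"hand": 1}]'

```text
clock: 10.75
tcp_pos: [0.4834, -0.2522, 0.177]
eef_rot: [[0.979, 0.203, 0.0], [0.203, -0.979, 0.0], [0.0, -0.0, -1.0]]
ft_force: [0.0, 0.8, -1.6]
grip_width: 0.0115
```

Request:
send_rows --deltas '[{"x": 0,"y": 0,"z": -0.4,"spin": 0,"hand": 1},{"x": 0,"y": 0,"z": -0.8,"spin": 0,"hand": 1},{"x": 0,"y": 0,"z": -1.2,"spin": 0,"hand": 1},{"x": 0,"y": 0,"z": -1.5,"spin": 0,"hand": 1},{"x": 0,"y": 0,"z": -1.7,"spin": 0,"hand": 1},{"x": 0,"y": 0,"z": -1.8,"spin": 0,"hand": 1},{"x": 0,"y": 0,"z": -1.8,"spin": 0,"hand": 1},{"x": 0,"y": 0,"z": -1.8,"spin": 0,"hand": 1}]'

```text
clock: 11.55
tcp_pos: [0.4835, -0.2522, 0.1591]
eef_rot: [[0.979, 0.203, 0.0], [0.203, -0.979, 0.0], [0.0, -0.0, -1.0]]
ft_force: [-0.0, 0.2, -2.1]
grip_width: 0.0115
```

Request:
send_rows --deltas '[{"x": 0.05,"y": -0.05,"z": -0.2,"spin": 0,"hand": 1},{"x": 0.1,"y": -0.1,"z": -0.4,"spin": 0,"hand": 1},{"x": 0.1,"y": -0.1,"z": -0.6,"spin": 0,"hand": 1},{"x": 0.1,"y": -0.1,"z": -0.75,"spin": 0,"hand": 1},{"x": 0.1,"y": -0.1,"z": -0.8,"spin": 0,"hand": 1},{"x": 0.1,"y": -0.1,"z": -0.8,"spin": 0,"hand": 1},{"x": 0.1,"y": -0.1,"z": -0.8,"spin": 0,"hand": 1},{"x": 0.1,"y": -0.1,"z": -0.8,"spin": 0,"hand": 1}]'

```text
clock: 12.35
tcp_pos: [0.4846, -0.2532, 0.1512]
eef_rot: [[0.979, 0.203, 0.0], [0.203, -0.979, 0.0], [0.0, 0.0, -1.0]]
ft_force: [0.3, -1.1, -2.2]
grip_width: 0.0117
```

```bash
python3 - <<'E'
from h import *
t=shot("scene")[1]; o,p=shot("wrist"); print(o["tcp_pos"],o["ft_force"],o["joint_velocities"])
r=np.zeros((600,800,3),np.uint8); r[:450,:400]=cv2.resize(p[30:255,180:380],(400,450)); r[:450,400:]=cv2.resize(t[100:235,130:250],(400,450),interpolation=cv2.INTER_CUBIC)
c=cam("scene"); th=np.radians(11.5);R=np.array([[np.cos(th),-np.sin(th)],[np.sin(th),np.cos(th)]])
g=np.array([.4853,-.2542])
for z,n in((.057,"under"),(.046,"glass")):
  P=[[*(g+R@np.array([a,b])),z] for a,b in((55,30),(55,-30),(-55,30))] if 0 else [[*(g+R@np.array([a,b])/1e3),z] for a,b in((55,30),(55,-30),(-55,30))]
  u=proj(c,P); print(n,u,(u-[130,100])*400/120+[400,0])
cv2.imwrite("pics/fin.png",r[:450,:,::-1])
E
```

```text
pics/scene_12.35.png
pics/wrist_12.40.png
[ 0.48456931 -0.25322067  0.1512035 ] [ 0.59667486  0.05703669 -1.64877565] [-5.97421604e-04 -9.56516961e-05 -7.78040923e-04  2.93326698e-04
 -3.04430095e-04  1.82024353e-04]
under [[187.42450452 184.70679238]
 [168.2635268  180.18293584]
 [210.81262987 166.40044906]] [[591.41501505 282.35597459]
 [527.54508933 267.2764528 ]
 [669.3754329  221.33483021]]
glass [[187.98816425 188.45366358]
 [168.9194159  183.87815054]
 [211.21581862 169.97128885]] [[593.29388082 294.84554525]
 [529.73138634 279.59383513]
 [670.71939539 233.23762949]]
```

View pics/fin.png

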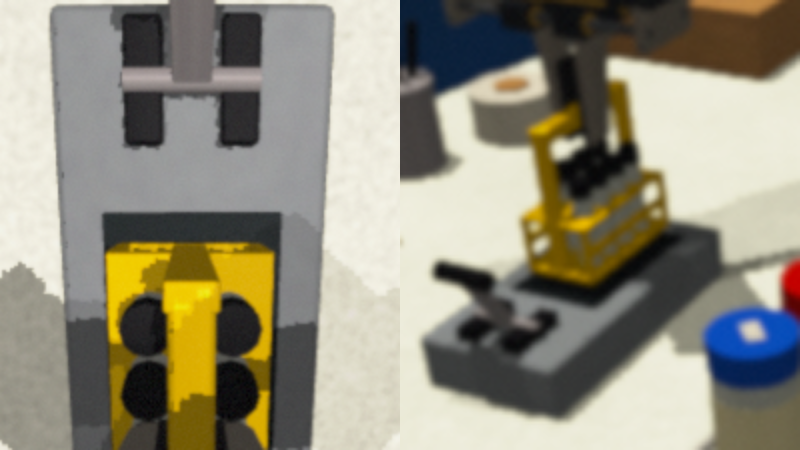

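The final view shows the carrier upright and centred on the glass. Its near lower corner is at about (591,286), between the 57 mm prediction (282) and glass level (295), which gives a gap of about 8–11 mm. The switch is still on.

```bash
python3 -c "
from bench import order
print(order.finish_job())"
```

```text
the job is handed in; nothing more can be done
None
```

I switched the reader on, lifted the carrier by its handle over the jar row, and handed the job in at about 12.4 s. The arm is still holding the carrier over the glass. No verdict was reported.

- **Switch:** the bar was measured at (0.632, −0.223), against (0.634, −0.224) expected for fully on. It still looked on in the last picture.
- **Position:** the carrier was centred on the glass to about 1–2 mm, and its long side matched the reader's to within about 0.5°. It looked upright and the arm was still.
- **Gap above the glass:** the arm's own position reading gives about 11 mm. The blurred scene picture suggests about 8 mm. Both are within the allowed 3–20 mm.
- **Contact:** the wrist force showed only the carrier's weight, about 2 N, so nothing suggested contact with the reader.
- **Jars and low rack:** they looked unmoved in the overview picture, taken after the carrier crossed the jar row. I did not measure their positions again.

No check failed. The only disagreement was the 3 mm difference in the gap.

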